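Weigh and post a packed order at the print-studio dispatch box

ROBOT

A 6-joint arm with a two-finger parallel gripper is mounted at the origin on the work surface. World frame = base frame: x ahead of the robot, y to its left, z up, the work surface at z = 0. Lengths are in m, angles in rad, forces in N, time in s.
With the tool pointing down it reaches from about 0.25 to 0.775 m from the base axis. Payload 4 kg.
Tool frame: the origin (TCP) lies midway between the tips of the shut fingers; the grasp point (between the pads) lies 19 mm behind it; z points along the fingers, y is the line along which they close (so a half turn about z gives the same grasp; the last joint's range is limited). The gripper opens to 94 mm and grips with 3 to 60 N. Pads are 16 mm wide; open, the fingers measure 119 mm over their backs; the gripper's body (75 mm by 177 mm) begins 78 mm behind the grasp point.
Start: joints at [-1.239, 0.087, 1.371, -0, 1.684, -0.103], TCP at [0.232, -0.499, 0.206] pointing down, gripper open.
Joint ranges: [-3.1, 3.1], [-0.76, 2.03], [0.27, 2.55], [-1.08, 4.22], [0.17, 2.65], [-2.57, 2.57]. Speed limits (rad/s): [2.79, 2.79, 3.14, 3.14, 3.14, 3.14].

INTERFACE

Orientations are given as [roll, pitch, yaw] about the fixed x, y, z axes, in that order (R = Rz(yaw) Ry(pitch) Rx(roll)).
In Python, from station import read_state, grab_frame, camera_model, sign_off gives the robot as it stands. The module is installed in compiled form; this text tells all that it offers.
- The arm moves only by the tool send_rows, never from a script. Its argument "increments" is text: rows parted by semicolons, each of 5 numbers parted by spaces: the shift along the world's x, y, z in mm, then the turn about the world's z in degrees, then the finger opening in mm, from 0 to 94. In form: x y z twist fingers; .... A call has 1 to 5 rows; each row is the pose to reach, as a shift and turn from the pose commanded when the call began; what a row does not reach only later rows make up. A row lasts 1/10 s, in which the tool goes at most 50 mm and 8.59 degrees, less where a joint would pass 70% of its speed; a pose out of reach is approached as far as the arm can. A call with a gripper value outside its range is refused whole. The fingers move at their own pace and stop on an object; "force" is the grip in N (left out, the last holds). Time passes only in rows, so rows that repeat a pose let the fingers close. It gives the time, the measured TCP pose, the force, the opening and the grip force at its end, in the units of the state.
- read_state(): the state, without advancing time (a new reading comes with each control period).
- grab_frame(name): name is "scene" or "side" or "wrist"; returns the picture (400x640x3 uint8, blue, green, red); there is no depth.
- camera_model(name): a dict with "vertical_fov" (degrees; the focal length in pixels is half the picture's height over the tangent of half this angle, whatever the lens; pixels are square), "cx", "cy" (the principal point, pixels), "pose" (4x4, takes a point from camera to world coordinates). Camera axes: x right, y down, z forward; pixel columns grow to the right and rows downward; lengths in m; the calibration is good to about 2 mm. A picture is of the moment at which its call begins: read the wrist's pose just before it. camera_model takes no time and is no camera call; for the wrist camera it gives the pose at the moment of the call.
- sign_off(): hands the job in; it is judged then, once.
The state is a dict: "t": time; "joint_positions": joint angles; "dq": joint speeds; "joint_efforts": joint torques, N m; "tcp_pos": TCP position; "orientation": TCP orientation; "ft_force": force on the tool from outside, world axes, zero at the start; "torque": the same for the moment, N m; "grip_width": finger opening in m; "finger_force": force on a finger pad.
Only numpy, scipy, OpenCV 4.12 (cv2) and the standard library are available. Lean on these libraries where they do the work, as an engineer would, in place of code of your own. Each camera call takes 0.05 s, during which the arm holds its last target. There are 200 camera calls.

TASK

Get the packed order ready to go: set the long flat carton gently on the pan of the parcel scale and let go of it so that it weighs in, then put it on the shelf of the dispatch drop box and push it through the sprung flap so that it drops right inside and the flap swings shut behind it. Leave the other things on the bench where they are.

Things in the scene. Friction and masses are not known exactly. Their poses are not given: they have to be found in the camera images.
- carton_center (a point): Centre (half-way up) of the order carton: a closed brown cardboard box 150 x 62 x 30 mm, lying flat, about 0.25 to 0.46 kg. Its x axis runs along the 150 mm length, y along the 62 mm width, z up (the 30 mm height). It is the only long flat carton; a paper tape strip runs lengthwise over it.
- pan_top (a point): Centre of the top face of the scale's weighing pan, a flat steel plate 160 mm (its x) by 180 mm (its y), 50 mm above the table, on a grey base about 150 x 170 mm with a small display block 20 mm high at its -x side. The pan is sprung and sinks as it is loaded; z up.
- pan (a joint): How far the pan has sunk, in m: 0 unloaded, about 1 mm per newton (2.2 to 4.6 mm under the carton), stop at 8 mm.
- gate (a point): Middle of the lower edge of the drop box's flap opening, 120 mm above the table. x: level, the push direction from the shelf through the flap into the box (mostly world +y, turned some 10 to 40 degrees towards the robot); z up. The opening is 90 mm wide (y) and 52 mm high, in a wall 150 mm wide with its outer face at x = 0; wall and clear lid end 62 mm above this point. The box runs back to x = 340 mm.
- shelf (a point): Middle of the flat shelf in front of the flap, on its top face, level with the opening's lower edge and 90 mm before it (axes as gate). The shelf is 180 mm long (x, -90 to +90 mm from here, where the flap is), 130 mm wide (y), open at both sides and at its outer end, with a smooth metal top.
- chute (a point): Middle of the upper edge of the chute inside the box, 8 mm past the opening and level with the shelf (axes as gate). From here a smooth metal 42 degree chute falls to the box floor 112 mm lower, so a carton pushed in until its centre is some 30 mm past this edge tips and slides in by itself.
- flap (a joint): Angle in rad of the steel flap, hinged along the top edge of the opening: 0 hanging shut, grows as it swings into the box, up to 1.45. A light spring (under 1.5 N at its lower edge) shuts it; it opens inwards only.
- square_carton_center (a point): Centre of the other carton, 80 x 80 x 60 mm, cardboard: leave it alone.
- mug: White mug, 80 mm across, 90 mm high, handle at +y; origin at the centre of its underside: leave it alone.
- ink_jar: Small white closed jar, 50 mm across, 60 mm high; origin at its underside: leave it alone.
- water_bottle: Clear bottle, 64 mm across, 200 mm high; origin at its underside: leave it alone.
- paper_roll: Standing roll of paper, 120 mm across, 190 mm high; origin at its underside: leave it alone.
- screwdriver: Screwdriver lying on the table along its x axis: leave it alone.
- mallet: Rubber mallet lying on the table along its x axis: leave it alone.
Not all that is in view belongs to the job. Leave any orange or turquoise look-alike of the part that bears carton_center alone.

How it is judged:
By the outcome, as a careful person would: the job done as asked, in the order asked, and still so for the second after the job is handed in, with the robot touching nothing.
It also fails if it takes over 64 s, if anything falls off the work surface, if the arm or the gripper's body presses on something with over 40 N, if the wrist force passes 120 N, or if a joint passes its speed limit or range.

## Working session

There is one attempt and no reset: what is moved stays moved. The work goes in short steps, Python scripts to look and compute and a tool call to move; the robot and the scene stay as the last step left them, time stands still between calls to the robot, and variables do not carry over. Pictures are saved under pics/ and viewed, at most 10 in all, crops included, and the job is handed in when it is done.

Besides the shell and the picture viewer there is one more tool, called after "Request:" as a command line: name --argument value ..., lists and objects as JSON in quotes. send_rows: Moves the arm, as the interface text tells. Its arguments: {"type":"object","properties":{"increments":{"type":"string"},"force":{"type":"number"}},"required":["increments"]}

```bash
mkdir -p pics; cat > h.py <<'E'
import numpy as np, cv2
from station import *
def cam(n):
    m=camera_model(n); f=200/np.tan(np.radians(m["vertical_fov"])/2)
    return f,m["cx"],m["cy"],np.array(m["pose"])
def ray(c,uv,z):
    f,cx,cy,P=c; d=P[:3,:3]@np.array([(uv[0]-cx)/f,(uv[1]-cy)/f,1]); o=P[:3,3]
    return o+d*(z-o[2])/d[2]
def proj(c,p):
    f,cx,cy,P=c; q=P[:3,:3].T@(np.array(p)-P[:3,3]); return q[0]/q[2]*f+cx,q[1]/q[2]*f+cy
E
python3 - <<'E'
from h import *
for n in ("scene","side","wrist"):
    np.set_printoptions(precision=4,suppress=True); print(n,camera_model(n))
    i=grab_frame(n); cv2.imwrite(f"pics/{n}0.png",i)
a=cv2.imread("pics/scene0.png");b=cv2.imread("pics/side0.png")
print(read_state())
E
```

```text
scene {'vertical_fov': 44.95452739554501, 'cx': 316.1560037302696, 'cy': 205.21408335956633, 'pose': array([[ 0.6388,  0.5789, -0.5067,  1.1958],
       [ 0.7692, -0.495 ,  0.4042, -0.6655],
       [-0.0168, -0.6479, -0.7615,  1.229 ],
       [ 0.    ,  0.    ,  0.    ,  1.    ]])}
side {'vertical_fov': 57.57854341525014, 'cx': 318.6641416091473, 'cy': 200.67440164418045, 'pose': array([[-0.9799, -0.156 ,  0.124 ,  0.3282],
       [-0.1983,  0.7032, -0.6827,  0.7333],
       [ 0.0193, -0.6936, -0.7201,  0.9693],
       [ 0.    ,  0.    ,  0.    ,  1.    ]])}
wrist {'vertical_fov': 58.99698539202105, 'cx': 322.106331325322, 'cy': 196.3851515518487, 'pose': array([[ 0.4213, -0.8685, -0.261 ,  0.3083],
       [-0.9069, -0.4039, -0.1198, -0.4621],
       [-0.0014,  0.2872, -0.9579,  0.3832],
       [ 0.    ,  0.    ,  0.    ,  1.    ]])}
{'t': 0.15, 'joint_positions': array([-1.2391,  0.0878,  1.3719,  0.    ,  1.6836, -0.1031]), 'dq': array([-0.0006, -0.0019, -0.0036, -0.0001, -0.0021,  0.0001]), 'joint_efforts': array([  0.0019, -34.0644, -30.2792,   0.0719,   0.0305,  -0.0001]), 'tcp_pos': array([ 0.2316, -0.4984,  0.2046]), 'orientation': array([-3.14  , -0.0002,  0.4348]), 'ft_force': array([ 0.0172, -0.1916,  0.0462]), 'torque': array([-0.0021,  0.02  ,  0.0043]), 'finger_force': 0.0, 'grip_width': 0.09410834078955195}
```

View pics/scene0.png

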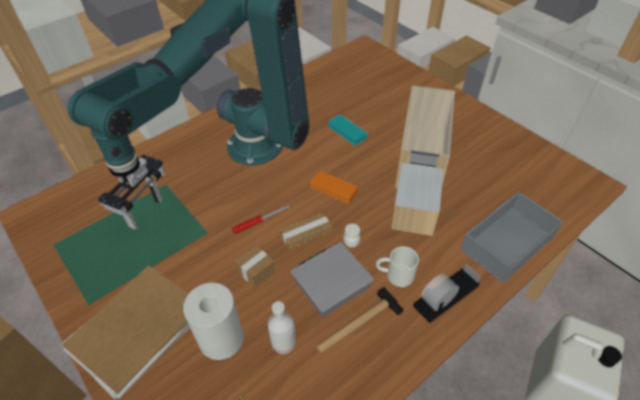

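View pics/side0.png

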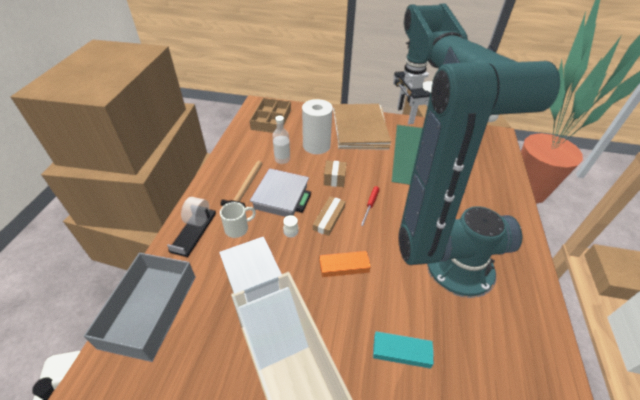

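The scene view has four long blocks or cartons. The brown one with the lengthwise paper tape is at (307,232), the square carton at (254,265), the orange look-alike at (333,187) and the turquoise one at (347,130). The brown long flat one fits the description. The scale is at (332,278), the shelf at (418,200), and the box behind it runs up to (430,95). I'll confirm with an enlarged crop.

```bash
python3 - <<'E'
import cv2
a=cv2.imread("pics/scene0.png")[80:320,230:480]
cv2.imwrite("pics/c1.png",cv2.resize(a,None,fx=2.5,fy=2.5,interpolation=cv2.INTER_CUBIC)[:600])
a=cv2.imread("pics/side0.png")[160:400,200:400]
cv2.imwrite("pics/c2.png",cv2.resize(a,None,fx=2.5,fy=2.5,interpolation=cv2.INTER_CUBIC))
E
```

```text
(no output)
```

View pics/c1.png

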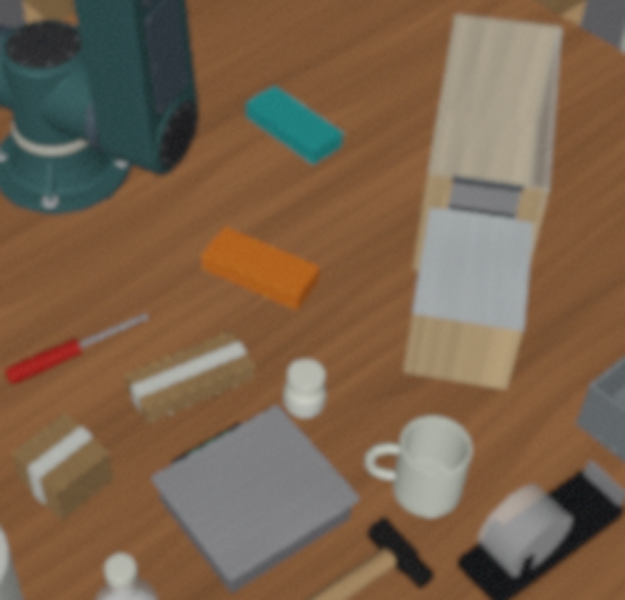

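View pics/c2.png

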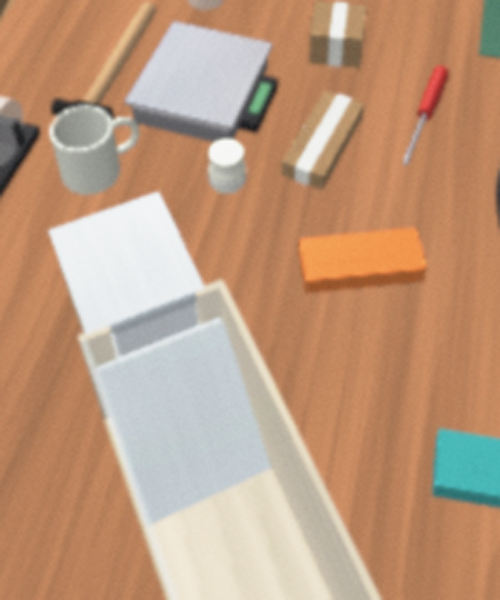

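The crop confirms it: the brown carton with tape runs from (138,390) to (243,352) in the crop, the scale pan is at about (255,492) and the shelf at about (474,268). The only other blocks shaped like it are the orange and turquoise ones.

```bash
python3 - <<'E'
from h import *
np.set_printoptions(precision=4,suppress=True)
S=cam("scene");D=cam("side")
c1=lambda p:(p[0]/2.5+230,p[1]/2.5+80)
c2=lambda p:(p[0]/2.5+200,p[1]/2.5+160)
def show(n,z,A,B):
    print(n)
    for c,g,L in((S,c1,A),(D,c2,B)):
        P=np.array([ray(c,g(p),z)[:2] for p in L]); print(P.tolist() if 0 else P.round(4).tolist(),"mean",P.mean(0))
        e=np.roll(P,-1,0)-P; print("  len",np.hypot(*e.T),"ang",np.degrees(np.arctan2(e[:,1],e[:,0])))
show("carton tape",.03,[(138,390),(243,352)],[(343,98),(305,172)])
show("pan",.05,[(275,407),(357,497),(234,575),(152,480)],[(175,22),(271,44),(236,130),(127,102)])
show("shelf",.12,[(432,208),(532,220),(524,328),(412,315)],[(160,193),(50,232),(90,333),(203,290)])
show("jar",.06,[(306,372)],[(227,150)])
show("mug",.09,[(435,440)],[(84,127)])
E
```

```text
carton tape
[[0.4319, -0.1817], [0.4706, -0.0438]] mean [ 0.4513 -0.1128]
  len [0.1432 0.1432] ang [  74.3332 -105.6668]
[[0.4262, -0.179], [0.4532, -0.032]] mean [ 0.4397 -0.1055]
  len [0.1495 0.1495] ang [  79.5754 -100.4246]
pan
[[0.5717, -0.0798], [0.7258, -0.0924], [0.7105, -0.262], [0.5576, -0.2557]] mean [ 0.6414 -0.1725]
  len [0.1545 0.1702 0.1531 0.1764] ang [ -4.6729 -95.1362 177.6428  85.3844]
[[0.7013, -0.2637], [0.5476, -0.2473], [0.5564, -0.0681], [0.7176, -0.0865]] mean [ 0.6307 -0.1664]
  len [0.1546 0.1794 0.1622 0.1779] ang [173.9178  87.1837  -6.5051 -95.2458]
shelf
[[0.5028, 0.2508], [0.6012, 0.3318], [0.7137, 0.1866], [0.6135, 0.1005]] mean [0.6078 0.2174]
  len [0.1274 0.1837 0.1321 0.1867] ang [  39.4611  -52.2271 -139.3269  126.36  ]
[[0.602, 0.1092], [0.7065, 0.1892], [0.6175, 0.3006], [0.5171, 0.2263]] mean [0.6108 0.2063]
  len [0.1316 0.1425 0.1249 0.1445] ang [  37.4429  128.6047 -143.4792  -54.0514]
jar
[[0.5622, -0.0213]] mean [ 0.5622 -0.0213]
  len [0.] ang [0.]
[[0.5569, -0.0223]] mean [ 0.5569 -0.0223]
  len [0.] ang [0.]
mug
[[0.7447, 0.0076]] mean [0.7447 0.0076]
  len [0.] ang [0.]
[[0.7403, 0.0042]] mean [0.7403 0.0042]
  len [0.] ang [0.]
```

Request:
send_rows --increments "24 43 10 6 94; 48 86 20 12 94; 72 130 20 18 94; 96 173 20 24 94; 119 216 20 30 94"

```text
t: 0.65
tcp_pos: [0.3512, -0.281, 0.2253]
orientation: [3.141, -0.0, 0.962]
ft_force: [0.8, 0.2, 0.2]
grip_width: 0.0939
finger_force: 0.0
```

Request:
send_rows --increments "24 43 0 6 94; 48 86 0 12 94; 72 130 0 18 94; 94 173 0 22 94; 94 173 0 22 94"

```text
t: 1.15
tcp_pos: [0.4462, -0.1047, 0.2251]
orientation: [-3.141, -0.002, 1.352]
ft_force: [-0.6, -0.1, 0.3]
grip_width: 0.0941
finger_force: 0.0
```

```bash
python3 - <<'E'
from h import *
s=read_state(); print(s["tcp_pos"],s["orientation"])
P=camera_model("wrist")["pose"]; np.save("P1.npy",P); i=grab_frame("wrist"); cv2.imwrite("pics/w1.png",i)
S=cam("scene"); print("bottle",ray(S,(284,350),0),"roll top",ray(S,(211,300),.19))
E
```

```text
[ 0.44615554 -0.10472152  0.22512278] [-3.14134808e+00 -2.43124219e-03  1.35219931e+00]
bottle [ 0.7119244  -0.40174238  0.        ] roll top [ 0.57097923 -0.5012641   0.19      ]
```

View pics/w1.png

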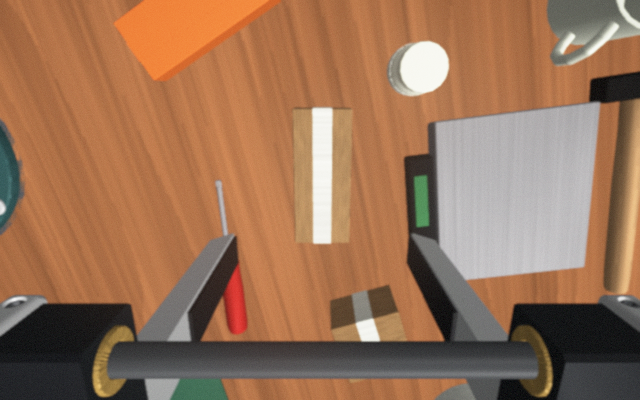

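The wrist view shows the carton's top corners at (293,109), (352,108), (350,242) and (296,242). The pan's corners are at (431,124), (599,102), (585,266) and (441,280), and the screwdriver tip is at (218,183).

```bash
python3 - <<'E'
from h import *
f,cx,cy,_=cam("wrist"); c=(f,cx,cy,np.load("P1.npy"))
for n,z,L in(("carton",.03,[(293,109),(352,108),(350,242),(296,242)]),("pan",.05,[(431,124),(599,102),(585,266),(441,280)]),("jar",.06,[(424,66)]),("driver",.005,[(218,183),(225,232)]),("square",.06,[(331,297),(389,287)])):
    P=np.array([ray(c,p,z)[:2] for p in L]); e=np.roll(P,-1,0)-P
    print(n,P.round(4).tolist(),P.mean(0).round(4),np.hypot(*e.T).round(3),np.degrees(np.arctan2(e[:,1],e[:,0])).round(1))
E
```

```text
carton [[0.4317, -0.0326], [0.4911, -0.0448], [0.46, -0.1909], [0.3995, -0.1775]] [ 0.4456 -0.1115] [0.061 0.149 0.062 0.148] [ -11.6 -102.   167.5   77.5]
pan [[0.5627, -0.0754], [0.7243, -0.0899], [0.7094, -0.2669], [0.5511, -0.2496]] [ 0.6369 -0.1705] [0.162 0.178 0.159 0.175] [ -5.1 -94.8 173.8  86.2]
jar [[0.5605, -0.0206]] [ 0.5605 -0.0206] [0.] [0.]
driver [[0.3241, -0.0957], [0.3141, -0.1564]] [ 0.3191 -0.1261] [0.061 0.061] [-99.4  80.6]
square [[0.4269, -0.2378], [0.4918, -0.2394]] [ 0.4593 -0.2386] [0.065 0.065] [ -1.4 178.6]
```

Request:
send_rows --increments "0 -7 -48 0 94; 0 -7 -96 0 94; 0 -7 -144 0 94; 0 -7 -190 0 94; 0 -7 -200 0 94"

```text
t: 1.7
tcp_pos: [0.4392, -0.1166, 0.0197]
orientation: [-3.129, -0.001, 1.34]
ft_force: [-0.5, 0.1, -0.5]
grip_width: 0.0943
finger_force: 0.0
```

Request:
send_rows --increments "0 0 -8 0 94; 0 0 -17 0 94; 0 0 -17 0 50; 0 0 -17 0 50; 0 0 -17 0 50" --force 20

```text
t: 2.2
tcp_pos: [0.4459, -0.1173, 0.0101]
orientation: [3.139, 0.0, 1.342]
ft_force: [0.1, -0.2, 0.9]
grip_width: 0.0736
finger_force: 0.0
```

Request:
send_rows --increments "0 0 0 0 50; 0 0 0 0 50; 0 0 0 0 50"

```text
t: 2.5
tcp_pos: [0.4444, -0.1168, 0.0093]
orientation: [-3.141, 0.0, 1.343]
ft_force: [-3.3, 0.1, 5.8]
grip_width: 0.0618
finger_force: 20.0
```

Request:
send_rows --increments "0 0 10 0 50; 0 0 30 0 50; 0 0 65 0 50; 10 -3 105 0 50; 45 -13 115 2 50" --force 25

```text
t: 3.0
tcp_pos: [0.4912, -0.1302, 0.1291]
orientation: [3.133, 0.001, 1.378]
ft_force: [1.3, -0.9, -2.7]
grip_width: 0.0617
finger_force: 25.0
```

Request:
send_rows --increments "40 -12 0 2 50; 80 -24 0 4 50; 120 -36 0 6 50; 142 -43 -5 6 50; 150 -46 -10 6 50"

```text
t: 3.5
tcp_pos: [0.6414, -0.1764, 0.112]
orientation: [-3.141, -0.0, 1.482]
ft_force: [-1.5, -0.7, -3.1]
grip_width: 0.0617
finger_force: 25.0
```

Request:
send_rows --increments "0 0 -10 0 50; 0 0 -25 0 50; 0 0 -35 0 50; 0 0 -42 0 50; 0 0 -47 0 50"

```text
t: 4.0
tcp_pos: [0.6387, -0.1754, 0.0655]
orientation: [-3.14, -0.0, 1.482]
ft_force: [-0.3, 0.8, -3.5]
grip_width: 0.0619
finger_force: 25.0
```

Request:
send_rows --increments "0 0 -2 0 50; 0 0 -4 0 50; 0 0 -5 0 50; 0 0 -6 0 50; 0 0 -6 0 50"

```text
t: 4.5
tcp_pos: [0.6398, -0.1759, 0.0607]
orientation: [3.141, 0.0, 1.482]
ft_force: [-0.2, 0.2, -3.6]
grip_width: 0.0614
finger_force: 25.0
```

Request:
send_rows --increments "0 0 -1 0 50; 0 0 -2 0 50; 0 0 -3 0 50; 0 0 -3 0 50"

```text
t: 4.9
tcp_pos: [0.6399, -0.1759, 0.0578]
orientation: [3.141, 0.0, 1.482]
ft_force: [0.4, 0.7, -1.3]
grip_width: 0.0615
finger_force: 25.0
```

Contact, with the pan taking about 2.3 N. I'll lower a little more and release.

Request:
send_rows --increments "0 0 -1 0 50; 0 0 -1.5 0 50; 0 0 -1.5 0 72; 0 0 -1.5 0 80; 0 0 -1.5 0 80"

```text
t: 5.4
tcp_pos: [0.6399, -0.1759, 0.0563]
orientation: [3.141, 0.0, 1.482]
ft_force: [0.3, 1.0, -0.5]
grip_width: 0.0796
finger_force: 0.0
```

Request:
send_rows --increments "0 0 10 0 90; 0 0 30 0 90; 0 0 50 0 90; 0 0 50 0 90; 0 0 50 0 90"

```text
t: 5.9
tcp_pos: [0.6401, -0.176, 0.1069]
orientation: [3.14, 0.0, 1.482]
ft_force: [-1.0, 0.1, -0.5]
grip_width: 0.0899
finger_force: 0.0
```

Request:
send_rows --increments "0 0 50 0 90; 0 0 90 0 90; 0 0 90 0 90; 0 0 90 0 90; 0 0 90 0 90"

```text
t: 6.4
tcp_pos: [0.6387, -0.1755, 0.1932]
orientation: [-3.137, -0.001, 1.482]
ft_force: [-0.8, 0.1, -0.1]
grip_width: 0.0897
finger_force: 0.0
```

```bash
python3 - <<'E'
from h import *
s=read_state(); print(s["t"],s["tcp_pos"],s["orientation"],s["ft_force"])
np.save("P2.npy",camera_model("wrist")["pose"]); i=grab_frame("wrist"); cv2.imwrite("pics/w2.png",i)
E
```

```text
6.4 [ 0.63869618 -0.17550126  0.19318762] [-3.13733407e+00 -1.13137814e-03  1.48201370e+00] [-0.82120062  0.06182168 -0.10461937]
```

View pics/w2.png

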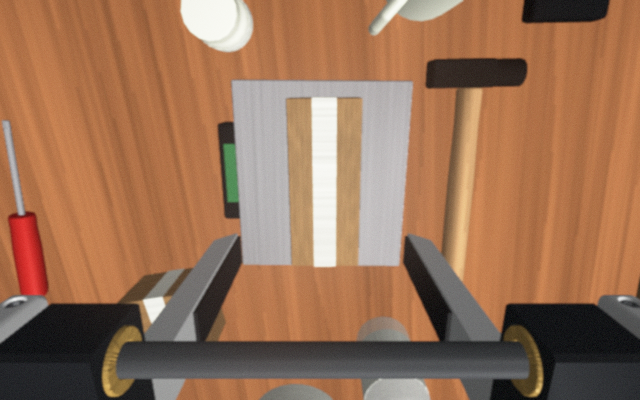

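The carton rests on the pan, released and well inside its edges, with top corners at about (287,98), (362,98), (362,265) and (290,265). While it weighs in I'll look at the shelf from above.

Request:
send_rows --increments "0 0 40 0 90; -4 45 60 6 90; -8 90 75 12 90; -12 135 90 18 90; -16 180 105 24 90"

```text
t: 6.95
tcp_pos: [0.6228, 0.0056, 0.2991]
orientation: [-3.138, -0.002, 1.905]
ft_force: [-0.0, 0.4, -0.4]
grip_width: 0.0899
finger_force: 0.0
```

Request:
send_rows --increments "-4 48 10 6 90; -8 96 20 12 90; -12 143 22 18 90; -18 185 22 18 90; -18 185 22 18 90"

```text
t: 7.45
tcp_pos: [0.6041, 0.1945, 0.3204]
orientation: [-3.139, -0.004, 2.223]
ft_force: [0.2, -0.4, -0.7]
grip_width: 0.0899
finger_force: 0.0
```

```bash
python3 - <<'E'
from h import *
f,cx,cy,_=cam("wrist"); c=(f,cx,cy,np.load("P2.npy"))
P=np.array([ray(c,p,.0767) for p in [(287,98),(362,98),(362,265),(290,265)]])[:,:2]; e=np.roll(P,-1,0)-P
print(P.mean(0),np.hypot(*e.T).round(3),np.degrees(np.arctan2(e[:,1],e[:,0])).round(1))
s=read_state(); print(s["t"],s["tcp_pos"],s["orientation"])
np.save("P3.npy",camera_model("wrist")["pose"]); i=grab_frame("wrist"); cv2.imwrite("pics/w3.png",i)
E
```

```text
[ 0.64169615 -0.17082613] [0.06  0.149 0.067 0.149] [ -5.1 -93.2 175.   84.4]
7.45 [0.60405317 0.19450167 0.32037396] [-3.13868921 -0.00360389  2.2227213 ]
```

View pics/w3.png

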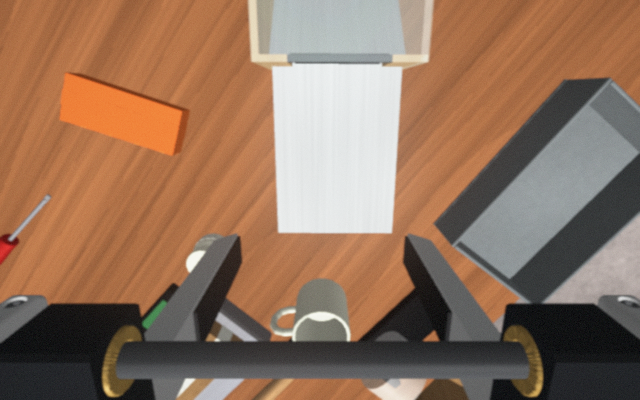

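The wrist view shows the shelf's top corners at (279,233), (394,233), (402,67) and (273,67). The box's wall and flap edge are at about row 60, and the mug is clear of the shelf.

```bash
python3 - <<'E'
from h import *
f,cx,cy,_=cam("wrist"); c=(f,cx,cy,np.load("P3.npy"))
P=np.array([ray(c,p,.12) for p in [(273,67),(402,67),(394,233),(279,233)]])[:,:2]; e=np.roll(P,-1,0)-P
print(P.round(4).tolist(),P.mean(0),np.hypot(*e.T).round(3),np.degrees(np.arctan2(e[:,1],e[:,0])).round(1))
W=np.array([ray(c,p,.182) for p in [(251,66),(429,68)]])[:,:2]; d=W[1]-W[0]; print("wall top",W,W.mean(0),np.hypot(*d),np.degrees(np.arctan2(d[1],d[0])))
o=(P[2]+P[3])/2; g=(P[0]+P[1])/2; print("outer",o,"inner",g,np.degrees(np.arctan2(*(g-o)[::-1])))
E
```

```text
[[0.4994, 0.2504], [0.603, 0.3294], [0.7143, 0.1875], [0.6088, 0.1068]] [0.60638691 0.21855491] [0.13  0.18  0.133 0.181] [  37.4  -51.9 -142.6  127.3]
wall top [[0.49311257 0.24175879]
 [0.61361577 0.33172488]] [0.55336417 0.28674184] 0.15038258001525046 36.74453045150354
outer [0.66156029 0.14717702] inner [0.55121353 0.2899328 ] 127.70315399686002
```

Request:
send_rows --increments "4 -48 0 -6 90; 8 -96 -5 -12 90; 12 -143 -20 -18 90; 16 -190 -35 -24 90; 20 -235 -50 -30 90"

```text
t: 8.0
tcp_pos: [0.6249, -0.0497, 0.271]
orientation: [-3.139, 0.0, 1.685]
ft_force: [1.1, 0.2, 0.6]
grip_width: 0.0899
finger_force: 0.0
```

Request:
send_rows --increments "5 -45 -15 -6 90; 10 -90 -35 -12 90; 15 -124 -70 -12 90; 15 -124 -115 -12 90; 15 -124 -140 -12 90"

```text
t: 8.5
tcp_pos: [0.6372, -0.1728, 0.1264]
orientation: [-3.133, -0.002, 1.477]
ft_force: [0.7, -0.1, -0.5]
grip_width: 0.0898
finger_force: 0.0
```

Request:
send_rows --increments "0 0 -30 0 85; 0 0 -60 0 85; 0 0 -75 0 85; 0 0 -75 0 85"

```text
t: 8.9
tcp_pos: [0.6377, -0.1703, 0.0536]
orientation: [-3.134, -0.002, 1.48]
ft_force: [-1.0, 0.3, 0.2]
grip_width: 0.0851
finger_force: 0.0
```

Request:
send_rows --increments "0 0 0 0 50; 0 0 0 0 50; 0 0 0 0 50; 0 0 0 0 50; 0 0 0 0 50" --force 25

```text
t: 9.4
tcp_pos: [0.6414, -0.1702, 0.0593]
orientation: [3.139, 0.001, 1.482]
ft_force: [0.2, -0.1, 1.8]
grip_width: 0.0616
finger_force: 25.0
```

Request:
send_rows --increments "0 0 10 0 50; 0 0 35 0 50; 0 0 75 0 50; 0 0 120 0 50; 0 0 150 0 50"

```text
t: 9.9
tcp_pos: [0.6411, -0.1697, 0.2115]
orientation: [3.139, 0.0, 1.482]
ft_force: [0.8, 0.1, -2.8]
grip_width: 0.0613
finger_force: 25.0
```

Request:
send_rows --increments "-4 40 0 4 50; -8 85 0 9 50; -12 130 0 14 50; -16 175 0 20 50; -20 220 0 26 50"

```text
t: 10.4
tcp_pos: [0.6197, 0.052, 0.2076]
orientation: [-3.14, -0.001, 1.94]
ft_force: [0.8, 0.2, -4.2]
grip_width: 0.0616
finger_force: 25.0
```

Request:
send_rows --increments "-4 45 0 6 50; -8 90 0 11 50; -12 130 0 15 50; -15 160 0 16.6 50; -15 168 0 16.6 50"

```text
t: 10.9
tcp_pos: [0.6041, 0.222, 0.2073]
orientation: [-3.141, -0.002, 2.231]
ft_force: [0.2, 0.1, -3.8]
grip_width: 0.0619
finger_force: 25.0
```

Request:
send_rows --increments "0 0 -15 0 50; 0 0 -35 0 50; 0 0 -55 0 50; 0 0 -68 0 50; 0 0 -70 0 50"

```text
t: 11.4
tcp_pos: [0.6042, 0.2162, 0.1343]
orientation: [-3.136, -0.002, 2.224]
ft_force: [0.4, -0.3, -3.4]
grip_width: 0.062
finger_force: 25.0
```

Request:
send_rows --increments "0 0 0 0 50; 0 0 -2 0 50; 0 0 -4 0 50; 0 0 -5 0 50; 0 0 -5 0 50"

```text
t: 11.9
tcp_pos: [0.6058, 0.2182, 0.1333]
orientation: [3.141, 0.0, 2.226]
ft_force: [0.7, 0.1, -2.2]
grip_width: 0.0616
finger_force: 25.0
```

Request:
send_rows --increments "0 0 -0.5 0 50; 0 0 -1 0 50; 0 0 -1 0 50"

```text
t: 12.2
tcp_pos: [0.6058, 0.2182, 0.1332]
orientation: [3.14, 0.001, 2.226]
ft_force: [-1.8, -0.5, 2.9]
grip_width: 0.0618
finger_force: 25.0
```

Request:
send_rows --increments "0 0 0 0 75; 0 0 0 0 80; 0 0 3 0 82; 0 0 25 0 82; 0 0 45 0 82"

```text
t: 12.7
tcp_pos: [0.6054, 0.2181, 0.177]
orientation: [-3.141, -0.0, 2.226]
ft_force: [0.7, 0.5, 0.0]
grip_width: 0.082
finger_force: 0.0
```

Request:
send_rows --increments "24 -32 10 0 30; 48 -64 10 0 0; 58 -75 10 0 0; 58 -75 0 0 0; 58 -75 0 0 0"

```text
t: 13.2
tcp_pos: [0.6622, 0.1438, 0.1741]
orientation: [-3.138, -0.003, 2.226]
ft_force: [0.2, 0.9, -0.8]
grip_width: 0.0454
finger_force: 0.0
```

```bash
python3 - <<'E'
from h import *
s=read_state(); print(s["t"],s["tcp_pos"],s["orientation"],s["grip_width"])
c=cam("wrist"); w=grab_frame("wrist"); d=grab_frame("scene")
a=np.vstack([w[:230,100:500],cv2.resize(d[60:260,330:530],(400,400))[:370]]); cv2.imwrite("pics/w4.png",a)
E
```

```text
13.2 [0.66221529 0.14375992 0.17413676] [-3.13795902 -0.00338374  2.22567967] 0.04535115971216583
```

View pics/w4.png

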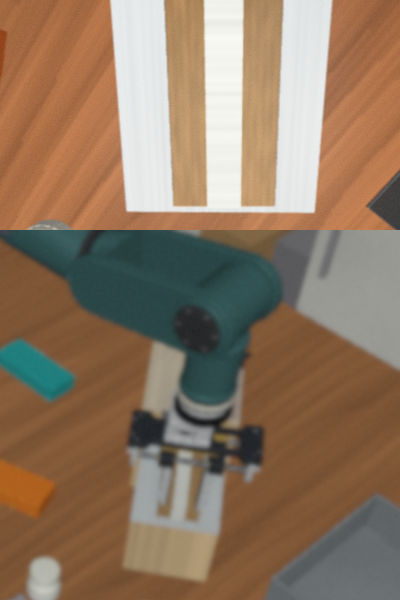

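The carton lies straight on the shelf. Its rear top edge runs from about (272,206) to (376,206) in the wrist picture, just inside the shelf's outer edge at row 211.

```bash
python3 - <<'E'
from h import *
c=cam("wrist"); g=np.array([.5514,.2898]); u=np.array([np.cos(np.radians(127.5)),np.sin(np.radians(127.5))]); v=np.array([-u[1],u[0]])
for p,z in [((272,206),.15),((376,206),.15),((265,0),.15),((356,0),.15),((227,211),.12),((415,211),.12)]:
    q=ray(c,p,z)[:2]-g; print(p,(q@u).round(4),(q@v).round(4))
q=read_state()["tcp_pos"][:2]-g; print("tcp",q@u,q@v)
E
```

```text
(272, 206) -0.1655 0.0301
(376, 206) -0.1653 -0.0333
(265, 0) -0.0531 0.0294
(356, 0) -0.053 -0.0178
(227, 211) -0.1791 0.0663
(415, 211) -0.1788 -0.0656
tcp -0.18278576744198105 0.00041141950878291955
```

Request:
send_rows --increments "0 0 0 0 0; 0 0 0 0 0; 0 0 0 0 0; 0 0 0 0 0; 0 0 0 0 0"

```text
t: 13.8
tcp_pos: [0.6637, 0.1433, 0.1772]
orientation: [3.141, 0.0, 2.226]
ft_force: [0.4, 0.7, 0.0]
grip_width: 0.0008
finger_force: 0.0
```

Request:
send_rows --increments "0 0 -20 0 30; 0 0 -38 0 30; 0 0 -43 0 30; 0 0 -43 0 30; 0 0 -43 0 30"

```text
t: 14.3
tcp_pos: [0.6641, 0.1432, 0.1349]
orientation: [3.14, 0.001, 2.225]
ft_force: [-0.6, -0.0, 0.2]
grip_width: 0.0301
finger_force: 0.0
```

Request:
send_rows --increments "-3 4 0 0 30; -6 8 0 0 30; -10 13 0 0 30; -14 18 0 0 30; -18 24 0 0 30"

```text
t: 14.8
tcp_pos: [0.6458, 0.1673, 0.1348]
orientation: [3.14, 0.002, 2.225]
ft_force: [2.4, -3.5, 2.9]
grip_width: 0.0302
finger_force: 2.0
```

Request:
send_rows --increments "-6 8 0 0 30; -12 16 0 0 30; -18 24 0 0 30; -24 32 0 0 30; -30 40 0 0 30"

```text
t: 15.3
tcp_pos: [0.6151, 0.208, 0.1343]
orientation: [3.141, -0.0, 2.226]
ft_force: [2.0, -2.2, 2.6]
grip_width: 0.0304
finger_force: 1.8
```

```bash
python3 - <<'E'
from h import *
g=np.array([.5514,.2898]); u=np.array([-.609,.793]); s=read_state(); q=s["tcp_pos"][:2]-g; print("tcp",q@u,q@[-u[1],u[0]],s["ft_force"])
w=grab_frame("wrist"); d=grab_frame("side")
a=np.vstack([w[:250,100:500],cv2.resize(d[220:400,200:400],(400,360))[:350]]); cv2.imwrite("pics/w5.png",a)
E
```

```text
tcp -0.10365504138655245 -0.0007261960546635076 [ 1.98840303 -2.20607426  2.62510388]
```

View pics/w5.png

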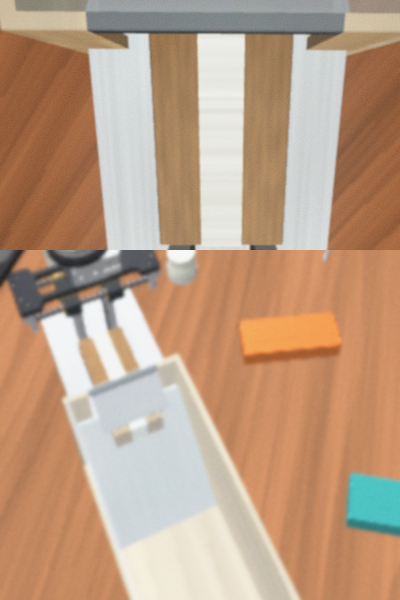

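The carton is going in straight: the wrist view shows its sides at columns 250–390, centred between the opening's jambs, and the flap is open over it. I'll keep pushing.

Request:
send_rows --increments "-9 12 0 0 30; -18 24 0 0 30; -27 36 0 0 30; -36 47 0 0 30; -43 56 0 0 30"

```text
t: 15.9
tcp_pos: [0.5709, 0.2651, 0.1337]
orientation: [-3.141, -0.002, 2.227]
ft_force: [0.6, 0.7, -0.3]
grip_width: 0.03
finger_force: 0.0
```

Request:
send_rows --increments "-3 4 0 0 30; -6 8 0 0 30; -9 12 0 0 30; -9 12 0 0 30; -9 12 0 0 30"

```text
t: 16.4
tcp_pos: [0.5637, 0.275, 0.1338]
orientation: [-3.141, -0.0, 2.225]
ft_force: [0.0, -0.5, 0.6]
grip_width: 0.0301
finger_force: 0.0
```

Request:
send_rows --increments "24 -32 0 0 30; 48 -64 0 0 30; 72 -95 5 0 30; 85 -115 40 0 30; 95 -125 85 0 30"

```text
t: 16.9
tcp_pos: [0.6583, 0.1469, 0.2159]
orientation: [-3.135, -0.003, 2.222]
ft_force: [1.3, 0.2, -0.1]
grip_width: 0.0297
finger_force: 0.0
```

Request:
send_rows --increments "0 -40 20 0 30; 0 -80 40 0 30; -10 -120 40 0 30; -10 -120 40 0 30; -10 -120 40 0 30"

```text
t: 17.4
tcp_pos: [0.6487, 0.029, 0.259]
orientation: [3.141, -0.0, 2.223]
ft_force: [0.1, -1.1, -0.8]
grip_width: 0.0298
finger_force: 0.0
```

```bash
python3 - <<'E'
from h import *
s=read_state(); print(s["t"],s["tcp_pos"],s["dq"].round(3))
e=grab_frame("scene"); d=grab_frame("side")
f=lambda i:cv2.resize(i,None,fx=2,fy=2,interpolation=cv2.INTER_CUBIC)
a=np.hstack([f(d[170:400,170:380]),f(e[80:310,300:480])]); print(a.shape); cv2.imwrite("pics/w6.png",a)
E
```

```text
17.4 [0.64867878 0.02900568 0.25902041] [ 0.04   0.012  0.003  0.006  0.    -0.   ]
(460, 780, 3)
```

View pics/w6.png

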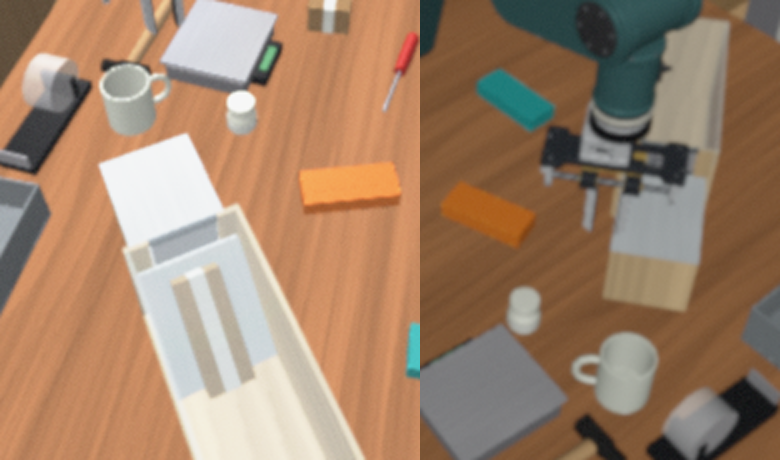

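The carton is through and lying on the chute, seen through the clear lid from (190,272) to (232,392). The flap hangs shut at (185,235). I'll let a second pass and compare frames numerically to see whether it is still moving.

Request:
send_rows --increments "0 -30 0 0 30; 0 -60 0 0 30; 0 -60 0 0 30; 0 -60 0 0 30; 0 -60 0 0 30"

```text
t: 18.0
tcp_pos: [0.6488, -0.028, 0.2586]
orientation: [3.141, -0.001, 2.228]
ft_force: [1.1, 0.6, 0.5]
grip_width: 0.0302
finger_force: 0.0
```

Request:
send_rows --increments "0 0 0 0 30; 0 0 0 0 30; 0 0 0 0 30; 0 0 0 0 30; 0 0 0 0 30"

```text
t: 18.5
tcp_pos: [0.6487, -0.0297, 0.2591]
orientation: [3.141, 0.0, 2.226]
ft_force: [0.3, 0.0, -0.3]
grip_width: 0.03
finger_force: 0.0
```

```bash
python3 - <<'E'
from h import *
d=grab_frame("side"); cv2.imwrite("pics/s7.png",d)
a=cv2.imread("pics/w6.png")[:,:420]; a=cv2.resize(a,(210,230),interpolation=cv2.INTER_AREA)
b=d[170:400,170:380]; df=np.abs(a.astype(int)-b).max(2)[100:]; print("box diff max",df.max(),(df>25).sum())
D=cam("side"); g=np.array([.5514,.2898,.12]); u=np.array([-.609,.793,0]); v=np.array([-.793,-.609,0]); z=np.array([0,0,1.])
t=np.radians(42); a=np.cos(t)*u-np.sin(t)*z; n=np.sin(t)*u+np.cos(t)*z
o=g+.008*u
pr=lambda p:tuple(2*(np.array(proj(D,p))-170).round(1))
print("chute end",[pr(o+.167*a+k*.045*v) for k in(-1,1)])
for s in (0,.017,.03): print(s,"rear top",[pr(o+s*a+.03*n+k*.031*v) for k in(-1,1)],"front top",[pr(o+(s+.15)*a+.03*n+k*.031*v) for k in(-1,1)])
f0=g.copy(); f0[2]=.008
for s in (.14,.16,.185): print("flat",s,"rear top",[pr(f0+(s)*u+.03*z+k*.031*v) for k in(-1,1)],"front top",[pr(f0+(s+.15)*u+.03*z+k*.031*v) for k in(-1,1)])
E
```

```text
box diff max 10 0
chute end [(np.float64(193.8), np.float64(391.2)), (np.float64(258.6), np.float64(360.4))]
0 rear top [(np.float64(166.0), np.float64(267.6)), (np.float64(212.8), np.float64(248.2))] front top [(np.float64(204.4), np.float64(381.6)), (np.float64(250.4), np.float64(360.0))]
0.017 rear top [(np.float64(170.4), np.float64(280.6)), (np.float64(217.2), np.float64(261.0))] front top [(np.float64(208.8), np.float64(394.6)), (np.float64(254.6), np.float64(372.6))]
0.03 rear top [(np.float64(173.6), np.float64(290.6)), (np.float64(220.4), np.float64(270.6))] front top [(np.float64(212.0), np.float64(404.4)), (np.float64(257.8), np.float64(382.2))]
flat 0.14 rear top [(np.float64(204.8), np.float64(383.2)), (np.float64(250.6), np.float64(361.4))] front top [(np.float64(253.2), np.float64(507.6)), (np.float64(303.0), np.float64(480.6))]
flat 0.16 rear top [(np.float64(210.6), np.float64(398.4)), (np.float64(257.0), np.float64(376.0))] front top [(np.float64(260.6), np.float64(526.4)), (np.float64(311.0), np.float64(498.4))]
flat 0.185 rear top [(np.float64(218.2), np.float64(417.8)), (np.float64(265.2), np.float64(394.6))] front top [(np.float64(270.0), np.float64(550.6)), (np.float64(321.2), np.float64(521.6))]
```

```bash
python3 - <<'E'
from h import *
a=cv2.imread("pics/side0.png").astype(int);b=cv2.imread("pics/s7.png").astype(int)
d=np.abs(a-b).max(2)
print("flap",d[278:298,246:280].max()); r=(slice(165,300),slice(160,380)); ys,xs=np.where(d>30)
m=(ys>180); print("changed px rows>180:",m.sum()); l,n=cv2.connectedComponents((d>30).astype(np.uint8))
for k in range(1,l):
    y,x=np.where(n==k)
    if len(y)>25: print(len(y),x.min(),x.max(),y.min(),y.max())
E
```

```text
flap 13
changed px rows>180: 9154
35083 214 560 3 312
88 453 464 157 170
108 449 459 172 194
69 444 454 190 201
472 312 345 197 235
63 447 459 279 287
437 273 296 303 360
30 262 271 304 308
522 256 282 309 368
```

```bash
python3 -c "
from station import *
print(sign_off())"
```

```text
the job is handed in; nothing more can be done
None
```

The carton was weighed on the scale, then pushed through the flap. It now rests on the chute fully inside the box with the flap shut, nothing else seen to have moved, and the job is handed in at about 18.5 s.

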